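# Seat an adapter plate on the studs of a mounting base

## Robot

A 7-joint arm with a two-finger parallel gripper is mounted at the origin on a cart in front of the work surface, level with it; the furniture and walls round the work are solid. World frame = base frame: x ahead of the robot, y to its left, z up, the work surface at z = 0. Lengths are in m, angles in rad, forces in N, time in s.
With the tool pointing down it reaches from about 0.4 to 0.9 m from the base axis. Payload 5.5 kg.
Tool frame: the origin (TCP) lies between the finger pads; the fingertips stand 19 mm ahead of it and the grasp point (between the pads) is the TCP; z points along the fingers, y is the line along which they close (so a half turn about z gives the same grasp; the last joint's range is limited). The gripper opens to 85 mm and grips with 20 to 120 N. Pads are 22 mm wide; open, the fingers measure 114 mm over their backs; the gripper's body (76 mm by 85 mm) begins 54 mm behind the grasp point. The pads swing forward as they close: fully open they stand 13 mm farther back than shut.
Start: joints at [1.505, 0.501, -0.427, 1.55, 0.221, 1.138, -0.21], TCP at [0.21, -0.615, 0.25] pointing down, gripper open.
Joint ranges: [-2.88, 2.88], [-0.31, 2.03], [-1.54, 1.56], [0.2, 2.42], [-1.41, 4.55], [0.19, 2.02], [-2.57, 2.57]. Speed limits (rad/s): [2.57, 2.57, 3.14, 3.14, 3.14, 3.14, 3.14].

## Interface

Orientations are given as a unit quaternion [x, y, z, w].
In Python, from rig import robot, eyes, workorder, models gives the robot as it stands.
- The arm moves only by the tool move_arm, never from a script. Its argument "increments" is text: rows parted by semicolons, each of 4 numbers parted by spaces: the shift along the tool's x, y, z in m, then the turn about the tool's z in units of 6 degrees (1.0 is 6 degrees). A call has 1 to 20 rows; each row is the pose to reach, as a shift and turn from the pose commanded when the call began, along the tool's axes at that moment; what a row does not reach only later rows make up. A row lasts 1/12 s, in which the tool goes at most 41.7 mm and 7.16 degrees, less where a joint would pass 70% of its speed; a pose out of reach is approached as far as the arm can. A call with a gripper value outside its range is refused whole. "hand" is the opening, from -1 (shut) to 1 (fully open), set as the call begins (left out, the last holds). The fingers move at their own pace and stop on an object; "grip_force" is the grip in N (left out, the last holds). Time passes only in rows, so rows that repeat a pose let the fingers close. It gives the time, the measured TCP pose, the force, the opening and the grip force at its end, in the units of the state.
- robot.get_state(): the state, without advancing time (a new reading comes with each control period).
- eyes.camera(name): name is "scene" or "top" or "wrist"; returns the picture (384x512x3 uint8, red, green, blue); there is no depth.
- eyes.camera_params(name): a dict with "vertical_fov" (degrees; the focal length in pixels is half the picture's height over the tangent of half this angle, whatever the lens; pixels are square), "cx", "cy" (the principal point, pixels), "rvec" (rotation vector, rad) and "tvec" (3), from world to camera coordinates, as OpenCV has them; the wrist camera has in their place "tool_from_camera" (4x4, takes a point from camera to tool coordinates, whose origin is the TCP and whose axes are the flange's). Camera axes: x right, y down, z forward; pixel columns grow to the right and rows downward; lengths in m; the calibration is good to about 2 mm. A picture is of the moment at which its call begins: read the wrist's pose just before it. camera_params takes no time and is no camera call.
- workorder.sign_off(): hands the job in; it is judged then, once.
Trained networks look in the newest picture that a camera, given by its name, has taken for a name from the list of things; names that differ only in an ending like _2 or _b are one class to them, and where a whole thing is asked for, a point or a joint stands for the part that bears it (a point fixed in the world has none). Each returns a list of dicts, best first, with "p" (0 to 1); they miss things now and then, are a little off and sometimes report something else, mostly with a low value. They report only what shows in the picture. A call takes as long as a camera call.
- models.find_in(thing, camera): "rect" ([left, top, width, height] in pixels, round what is visible of it).
- models.landmark_of(thing, camera): "location" ([column, row] in pixels: a listed point, or the origin of a listed thing).
The state is a dict: "time": time; "q": joint angles; "qd": joint speeds; "tau": joint torques, N m; "ee_pos": TCP position; "ee_rot": TCP orientation; "force": force on the tool from outside, world axes, zero at the start; "wrist_torque": the same for the moment, N m; "finger_gap": opening from 0.0 (shut) to 1.0 (fully open); "grip_force": force on a finger pad.
Only numpy, scipy, OpenCV 4.12 (cv2) and the standard library are available. Lean on these libraries where they do the work, as an engineer would, in place of code of your own. Each camera call takes 0.05 s, during which the arm holds its last target. There are 200 camera calls.

## Task

Pick the aluminium adapter plate up off the table by its grip block, lay it, with its length along the slot of the mounting base, on the tops of the base's two studs off to one side of where it fits, and slide it gently across the slot over the studs until you feel its two holes drop over them, so that it sits down fully flush on the base; then let go. The studs may stand anywhere across the slot's width, so feel for them, and keep pushes and presses on the base below about 30 N. Leave the other things on the table where they are.

Things in the scene. Friction and masses are not known exactly. Their poses are not given: they have to be found in the camera images.
- adapter_plate: Loose aluminium plate, 100 (x) x 70 (y) x 8 mm thick, 0.25 kg +-30 %, flat on the table. Origin: centre of its underside, z up. Two oblong through holes at x = -36 and +36 mm, y = 0, each 17 mm (x) x 12.5 mm (y). A grip block stands in its middle. Half a turn about z makes no difference.
- plate_grip (a point): Middle of the top face of the plate's grip block, 45 mm above the plate's underside. The block is 40 mm (plate's x) x 24 mm (y) and rises 37 mm from the plate; grasp it across the 24 mm, fingers closing along the plate's y. Axes as the plate's.
- mount_base: Aluminium base fixed to the table, 124 mm (x) x 120 mm (y), flat deck 20 mm above the origin (centre of its underside), z up. A 42 mm wide slot in the deck, along x and centred on y = 0, leaves the studs' bar free to be set along y. The plate fits with its x along the base's x (either way round), its underside then on the deck, 20 mm above the origin.
- slot_middle (a point): Middle of the slot, at deck height. In the slot a dark bar along x carries two round steel studs, 10 mm diameter, at x = -36 and +36 mm, tops 7 mm above the deck. The bar is clamped at an unmeasured y from -12 to +12 mm, the same for both studs; it holds against 60 N. Play in the plate's holes: 1.25 mm each way along y, 3.5 mm along x. Axes as the base's.
- mouse_a: Black computer mouse, 112 x 60 x 36 mm, a bystander between the base and the plate. Origin at the centre of its underside.
- screw_tin: Round grey metal tin, 66 mm diameter, 27 mm high, a bystander on the left. Origin at the centre of its underside.
- post_holder: Black optical post holder with a thumb screw, 50 x 54 x 51 mm, a bystander on the left. Origin at the centre of its underside.
- cell_block: Black block with small wells, 45 x 74 x 18 mm, a bystander on the right. Origin at the centre of its underside.
- tape_roll: Roll of black tape lying flat, 58 mm diameter, 19 mm high, a bystander on the right. Origin at the centre of its underside.
- fork_clamp: Black U-shaped clamping fork, 62 x 28 x 10 mm, lying near the front edge of the table, a bystander. Origin at the centre of its underside.

How it is judged:
On the way, in this order (a step that is already met when the one before it is completed fails the run):
1. the plate has been picked up: its underside is more than 40 mm above the table (height (world z) of adapter_plate above 0.04 m), for 0.1 s.
2. the plate rides on the stud tops: it touches the base, its underside 24 to 31 mm above the base's origin and its middle within 30 mm of the base's middle (contact force between adapter_plate and mount_base above 0.3 N and z of adapter_plate in the frame of mount_base between 0.024 and 0.031 m and horizontal distance between adapter_plate and mount_base below 0.03 m), for 0.2 s.
At the end, for the whole second after the job is handed in: The plate is down over both studs and flush on the base's deck: its underside 17.5 to 22 mm above the base's origin, level within 0.03 rad, its x axis along the base's x within 0.12 rad (either way round), its middle within 6 mm of the base's middle along x and 16 mm along y; at rest and released (z of adapter_plate in the frame of mount_base between 0.0175 and 0.022 m and x of adapter_plate in the frame of mount_base between -0.006 and 0.006 m and y of adapter_plate in the frame of mount_base between -0.016 and 0.016 m and angle between the x axis of adapter_plate and the x axis of mount_base, either way round below 0.12 rad and angle between adapter_plate's own z axis and vertical below 0.03 rad and linear speed of adapter_plate below 0.01 m/s and contact force between adapter_plate and the fingers below 0.1 N); the robot touches nothing.
It fails at once if the plate presses or pushes on the base or its studs with more than 35 N (contact force between adapter_plate and mount_base above 35 N).
It fails at once if the robot presses on the base with more than 35 N (contact force between the arm and mount_base above 35 N).
It fails at once if the fingers press on the base with more than 35 N (contact force between the fingers and mount_base above 35 N).
It fails at once if a bystander is moved by more than 20 mm (distance of any of mouse_a, screw_tin, post_holder, cell_block, tape_roll, fork_clamp from where it was at the start of the episode above 0.02 m).
It also fails if it takes over 72 s, if anything falls off the work surface, if the arm or the gripper's body presses on something with over 40 N, if the wrist force passes 120 N, or if a joint passes its speed limit or range.

## Working session

There is one attempt and no reset: what is moved stays moved. The work goes in short steps, Python scripts to look and compute and a tool call to move; the robot and the scene stay as the last step left them, time stands still between calls to the robot, and variables do not carry over. Pictures are saved under pics/ and viewed, at most 10 in all, crops included, and the job is handed in when it is done.

Besides the shell and the picture viewer there is one more tool, called as name(argument=value, ...) on one line, values as JSON. move_arm: Moves the arm, as the interface text tells. Its arguments: {"type":"object","properties":{"increments":{"type":"string"},"hand":{"type":"number"},"grip_force":{"type":"number"}},"required":["increments"]}

```bash
mkdir -p pics
cat > h.py <<'E'
import numpy as np, cv2
from rig import robot, eyes, workorder, models
from scipy.spatial.transform import Rotation as R
def K(p):
    f=192/np.tan(np.radians(p['vertical_fov'])/2); return f
def ray(cam,uv,st=None):
    p=eyes.camera_params(cam); f=K(p)
    d=np.array([(uv[0]-p['cx'])/f,(uv[1]-p['cy'])/f,1.])
    if cam=='wrist':
        T=np.array(p['tool_from_camera']); Rt=R.from_quat(st['ee_rot']).as_matrix()
        return Rt@T[:3,3]+np.array(st['ee_pos']), Rt@T[:3,:3]@d
    Rm=cv2.Rodrigues(np.array(p['rvec'],float))[0]; t=np.array(p['tvec'],float).ravel()
    return -Rm.T@t, Rm.T@d
def atz(cam,uv,z,st=None):
    o,d=ray(cam,uv,st); return o+d*(z-o[2])/d[2]
def save(im,n): cv2.imwrite('pics/'+n,cv2.cvtColor(im,cv2.COLOR_RGB2BGR))
E
python3 - <<'E'
from h import *
st=robot.get_state(); print(st)
for c in ['top','scene']:
    im=eyes.camera(c); save(im,c+'1.png'); print(c,{k:np.round(v,3) for k,v in eyes.camera_params(c).items() if k!='distortion'})
    for n,z in [('adapter_plate',0),('plate_grip',.045),('mount_base',0),('slot_middle',.02),('mouse_a',0),('screw_tin',0)]:
        for r in models.landmark_of(n,c)[:2]:
            print(n,np.round(r['location'],1),round(r['p'],2),np.round(atz(c,r['location'],z),3))
E
```

```text
{'time': 0.0, 'q': array([ 1.50519117,  0.50185746, -0.42674959,  1.55147315,  0.22079725,
        1.13828435, -0.21029484]), 'qd': array([ 0.00094453, -0.00117383, -0.00168477,  0.00025425, -0.00168073,
       -0.00181658, -0.00106711]), 'tau': array([ 3.52261486e-04, -5.69505465e+01, -5.81602201e+00, -2.80939937e+01,
        1.06579077e-02,  1.19425287e-02, -5.30640875e-06]), 'ee_pos': array([ 0.20961328, -0.61457109,  0.24923997]), 'ee_rot': array([ 9.86513622e-01,  1.63676217e-01, -1.35335183e-04, -9.75706394e-04]), 'force': array([1.20646823, 1.16344216, 1.24109354]), 'wrist_torque': array([-0.00868355, -0.02618069,  0.02076285]), 'grip_force': 0.0, 'finger_gap': 0.9977584053971295}
top {'vertical_fov': np.float64(54.283), 'cx': np.float64(250.768), 'cy': np.float64(184.736), 'rvec': array([ 2.169, -2.122,  0.141]), 'tvec': array([-0.006,  0.47 ,  1.195])}
adapter_plate [309.6 191.3] 0.66 [ 0.457 -0.194  0.   ]
plate_grip [312.  188.2] 0.65 [ 0.462 -0.195  0.045]
mount_base [179.7 182. ] 0.82 [0.479 0.244 0.   ]
slot_middle [180.7 183.6] 0.6 [0.471 0.237 0.02 ]
mouse_a [249.8 174.4] 0.75 [0.51  0.008 0.   ]
screw_tin [140. 181.] 0.67 [0.48  0.379 0.   ]
scene {'vertical_fov': np.float64(54.931), 'cx': np.float64(256.258), 'cy': np.float64(194.071), 'rvec': array([ 2.253, -0.898,  0.341]), 'tvec': array([-0.354,  0.282,  1.409])}
adapter_plate [284.1 232.4] 0.59 [ 0.454 -0.201  0.   ]
plate_grip [283.5 223.2] 0.64 [ 0.46  -0.189  0.045]
```

Run:
```python
from h import *
print(eyes.camera_params('top').keys(), eyes.camera_params('wrist'))
a=cv2.imread('pics/top1.png'); b=cv2.imread('pics/scene1.png')
c=cv2.resize(a[110:260,110:390],None,fx=2.8,fy=2.8,interpolation=cv2.INTER_CUBIC)
cv2.imwrite('pics/topc.png',c)
```

```text
dict_keys(['vertical_fov', 'cx', 'cy', 'rvec', 'tvec']) {'vertical_fov': 67.72271338128826, 'cx': 255.50648317206765, 'cy': 192.07949686612085, 'tool_from_camera': array([[ 1.27522868e-03, -9.64549668e-01, -2.63898296e-01,
         6.74772380e-02],
       [ 9.99998208e-01,  8.60806532e-04,  1.68601216e-03,
         7.03098211e-04],
       [-1.39907709e-03, -2.63899974e-01,  9.64549038e-01,
        -1.23017380e-01],
       [ 0.00000000e+00,  0.00000000e+00,  0.00000000e+00,
         1.00000000e+00]])}
```

View pics/topc.png

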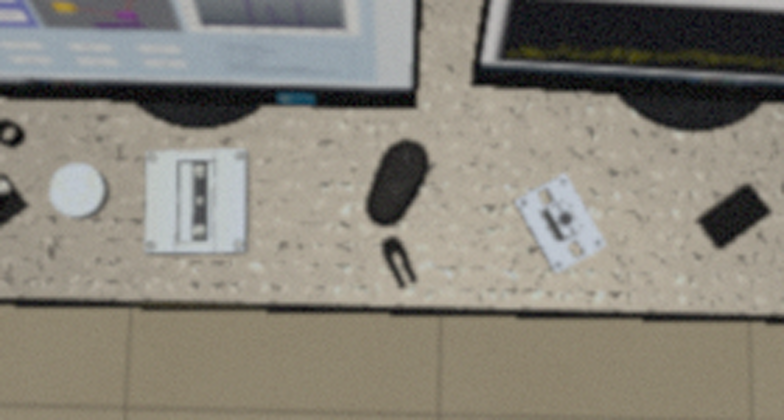

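View pics/scene1.png

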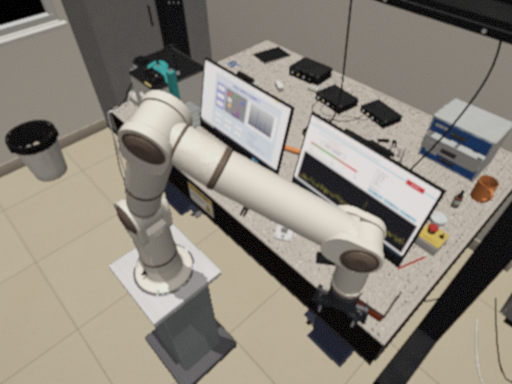

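move_arm(increments="0.372 -0.317 0.05 -1.9;0.372 -0.317 0.05 -1.9;0.372 -0.317 0.05 -1.9;0.372 -0.317 0.05 -1.9;0.372 -0.317 0.05 -1.9;0.372 -0.317 0.05 -1.9;0.372 -0.317 0.05 -1.9;0.372 -0.317 0.05 -1.9;0.372 -0.317 0.05 -1.9;0.372 -0.317 0.05 -1.9;0.372 -0.317 0.05 -1.9;0.372 -0.317 0.05 -1.9;0.372 -0.317 0.05 -1.9;0.372 -0.317 0.05 -1.9;0.372 -0.317 0.05 -1.9;0.372 -0.317 0.05 -1.9;0.372 -0.317 0.05 -1.9;0.372 -0.317 0.05 -1.9", hand=1)

```text
time: 2.2
ee_pos: [0.459, -0.1965, 0.2003]
ee_rot: [0.966, 0.26, -0.0, 0.0]
force: [-0.5, 1.4, -0.4]
finger_gap: 0.998
grip_force: 0.0
```

```bash
cat > w.py <<'E'
from h import *
import sys
st=robot.get_state(); im=eyes.camera('wrist'); save(im,sys.argv[1]+'.png')
print(st['time'],st['ee_pos'],np.degrees(np.arctan2(*(R.from_quat(st['ee_rot']).as_matrix()[[1,0],0]))),st['force'],st['q'])
for a in sys.argv[2:]:
    n,z=a.split('@')
    for r in models.landmark_of(n,'wrist')[:2]:
        print(n,np.round(r['location'],1),round(r['p'],2),np.round(atz('wrist',r['location'],float(z),st),4))
E
python3 w.py w1 adapter_plate@0 plate_grip@.045
```

```text
2.2 [ 0.45901734 -0.19646276  0.20033653] 30.08366760550058 [-0.51203425  1.35542662 -0.40159328] [ 0.9175422   0.33074687 -0.66896535  1.96565945  0.25478377  0.92864676
 -0.92497728]
adapter_plate [255.9 168.8] 0.66 [ 0.4655 -0.1949  0.    ]
plate_grip [254.9 181.7] 0.69 [ 0.4609 -0.1962  0.045 ]
```

View pics/w1.png

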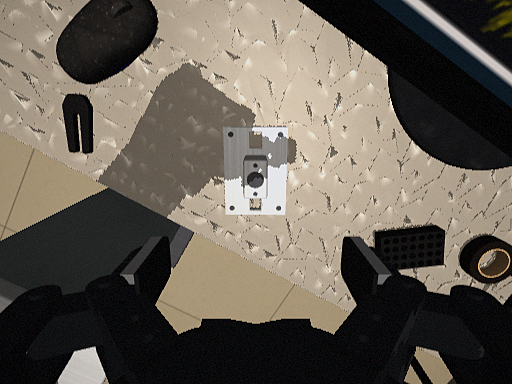

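Run:
```python
from h import *
st=robot.get_state()
im=cv2.cvtColor(cv2.imread('pics/w1.png'),cv2.COLOR_BGR2GRAY)
for uv in [(223,127),(287,126),(287,214),(226,216),(231,134.5),(281,134.5),(278,208.5),(232,208.5)]: print(uv,np.round(atz('wrist',uv,.008,st),4))
c=cv2.resize(im[110:230,205:305],None,fx=5,fy=5,interpolation=cv2.INTER_CUBIC); cv2.imwrite('pics/w1c.png',c)
```

```text
(223, 127) [ 0.4887 -0.1398  0.008 ]
(287, 126) [ 0.5242 -0.1988  0.008 ]
(287, 214) [ 0.4391 -0.2517  0.008 ]
(226, 216) [ 0.4011 -0.1914  0.008 ]
(231, 134.5) [ 0.4861 -0.1511  0.008 ]
(281, 134.5) [ 0.5133 -0.1979  0.008 ]
(278, 208.5) [ 0.4396 -0.2391  0.008 ]
(232, 208.5) [ 0.4128 -0.193   0.008 ]
```

View pics/w1c.png

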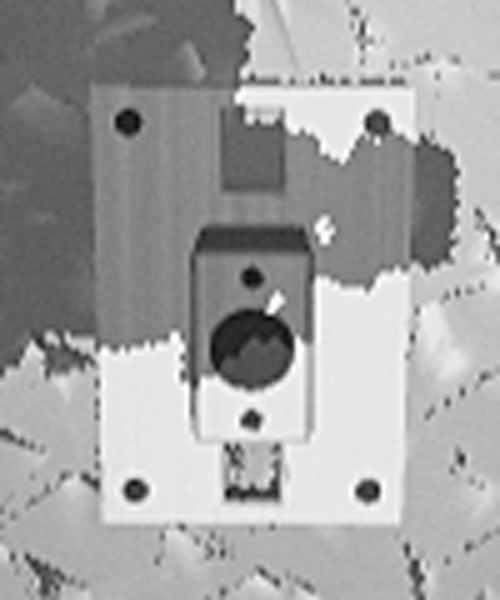

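move_arm(increments="0.004 0.001 0.03 0;0.004 0.001 0.065 0;0.004 0.001 0.1 0;0.004 0.001 0.13 0;0.004 0.001 0.15 0;0.004 0.001 0.16 0;0.004 0.001 0.164 0;0.004 0.001 0.164 0;0.004 0.001 0.164 0", hand=0.3)

```text
time: 3.1
ee_pos: [0.4646, -0.1942, 0.0373]
ee_rot: [0.965, 0.261, 0.001, 0.001]
force: [-0.1, 0.3, -0.7]
finger_gap: 0.65
grip_force: 0.0
```

move_arm(increments="0 0 0 0;0 0 0 0;0 0 0 0;0 0 0 0;0 0 0 0;0 0 0 0;0 0 0 0;0 0 0 0", hand=-1, grip_force=60)

```text
time: 3.77
ee_pos: [0.4644, -0.1942, 0.0377]
ee_rot: [0.965, 0.261, 0.001, 0.001]
force: [-1.8, 0.7, 7.1]
finger_gap: 0.271
grip_force: 60.8
```

move_arm(increments="0 0 -0.01 0;0 0 -0.03 0;0 0 -0.06 0;0 0 -0.1 0;0 0 -0.14 0;0.02 -0.03 -0.17 0.5;0.036 -0.059 -0.19 1;0.053 -0.088 -0.19 2;0.07 -0.117 -0.19 3;0.089 -0.147 -0.19 4;0.107 -0.176 -0.19 5;0.124 -0.205 -0.19 5;0.135 -0.225 -0.19 5;0.142 -0.2345 -0.19 5;0.142 -0.2345 -0.19 5;0.142 -0.2345 -0.19 5;0.142 -0.2345 -0.19 5")

```text
time: 5.18
ee_pos: [0.4678, 0.079, 0.2263]
ee_rot: [1.0, 0.002, -0.0, 0.001]
force: [-0.1, -0.7, -2.8]
finger_gap: 0.264
grip_force: 59.5
```

```bash
python3 w.py w2 mount_base@0 slot_middle@.02 plate_grip@0
```

```text
5.1833 [0.46781354 0.07898905 0.2263306 ] 0.1867935211044441 [-0.120301   -0.74562438 -2.77356117] [ 0.43573792  0.25783191 -0.75169082  1.99425537  0.21397266  0.96861411
 -1.98934914]
mount_base [126.2 161.3] 0.93 [0.4785 0.2367 0.    ]
mount_base [113.1 165.6] 0.45 [0.4731 0.2534 0.    ]
slot_middle [113.4 165.4] 0.85 [0.4769 0.243  0.02  ]
plate_grip [256.  270.9] 0.55 [0.3281 0.0765 0.    ]
```

View pics/w2.png

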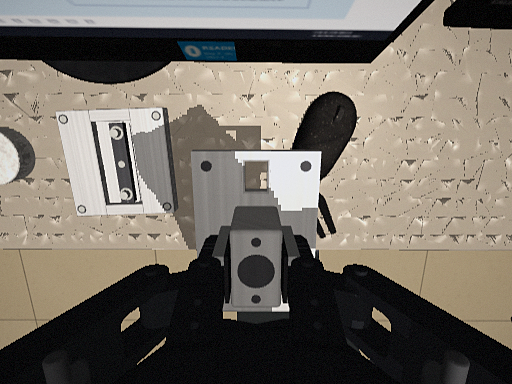

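Run:
```python
import cv2
im=cv2.imread('pics/w2.png')
cv2.imwrite('pics/w2c.png',cv2.resize(im[100:225,45:185],None,fx=4.5,fy=4.5,interpolation=cv2.INTER_CUBIC))
```

```text
(no output)
```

View pics/w2c.png

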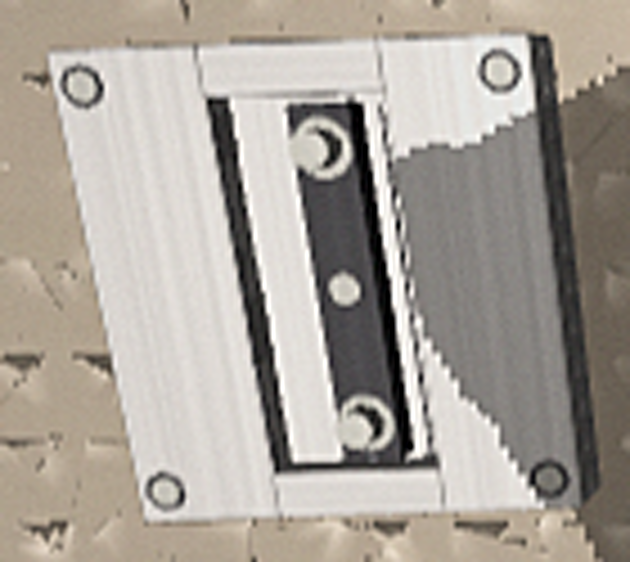

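Run:
```python
from h import *
st=robot.get_state()
f=lambda p,z: atz('wrist',((p[0]+.5)/4.5-.5+45,(p[1]+.5)/4.5-.5+100),z,st)
C=np.array([f(p,.02) for p in [(48,54),(530,36),(582,507),(148,522)]]); print(C.round(4)); print('mean',C.mean(0), np.linalg.norm(C-np.roll(C,1,0),axis=1))
S=np.array([f(p,.02) for p in [(81,86),(500,70),(549,479),(166,491)]]);print('screws',S.mean(0))
for Q in (C,S):
  a=Q[0]-Q[3]+Q[1]-Q[2]; b=Q[0]-Q[1]+Q[3]-Q[2]
  print('ang',np.degrees(np.arctan2(a[1],a[0])),np.degrees(np.arctan2(-b[0],b[1])))
T=np.array([f(p,.027) for p in [(309,148),(357,430)]]);print('studs',T.round(4),T.mean(0),np.degrees(np.arctan2(*(T[0]-T[1])[[1,0]])))
# held plate: edges top corners (190,151),(322,151)
for uv in [(190.5,151),(322.5,151)]: print(np.round(atz('wrist',uv,.2263-.0297,st),4))
for r in models.landmark_of('adapter_plate','wrist')[:1]: print(r)
```

```text
[[0.5375 0.2997 0.02  ]
 [0.5422 0.1809 0.02  ]
 [0.4201 0.1769 0.02  ]
 [0.4155 0.2947 0.02  ]]
mean [0.47880872 0.23804389 0.02      ] [0.12214017 0.11891039 0.12212437 0.11791997]
screws [0.47908683 0.23887228 0.02      ]
ang 2.093779090206009 2.2385820971962302
ang 2.2151329237678468 2.165685867506115
studs [[0.5155 0.235  0.027 ]
 [0.4436 0.2318 0.027 ]] [0.47952114 0.2334079  0.027     ] 2.614465060487723
[0.5167 0.1129 0.1966]
[0.5169 0.0427 0.1966]
{'location': [257.3, 229.2], 'p': 0.82}
```

move_arm(increments="0.003 -0.02 0 -0.35;0.006 -0.05 0.01 -0.35;0.009 -0.08 0.03 -0.35;0.012 -0.11 0.05 -0.35;0.0126 -0.14 0.07 -0.35;0.0126 -0.16 0.09 -0.35;0.0126 -0.1683 0.11 -0.35;0.0126 -0.1683 0.12 -0.35;0.0126 -0.1683 0.126 -0.35;0.0126 -0.1683 0.126 -0.35;0.0126 -0.1683 0.126 -0.35;0.0126 -0.1683 0.126 -0.35")

```text
time: 6.43
ee_pos: [0.4812, 0.2476, 0.1014]
ee_rot: [1.0, 0.019, 0.001, 0.0]
force: [0.6, -0.0, -2.6]
finger_gap: 0.268
grip_force: 59.5
```

```bash
python3 w.py w3 adapter_plate@.0623
cat > s.py <<'E'
from h import *
st=robot.get_state(); p=np.array(st['ee_pos']); Rm=R.from_quat(st['ee_rot']).as_matrix()
print(st['time'],p.round(4),'ang',np.degrees(np.arctan2(Rm[1,0],Rm[0,0])).round(2),'tilt',np.degrees(np.arccos(-Rm[2,2])).round(2),'F',st['force'].round(1),'M',st['wrist_torque'].round(2))
a=np.radians(2.2); d=p[:2]-[.479,.2385]; print('base-frame tcp',(np.array([[np.cos(a),np.sin(a)],[-np.sin(a),np.cos(a)]])@d).round(4),'under',(p[2]-.0377).round(4))
E
python3 s.py
```

```text
6.4333 [0.48124814 0.24764    0.10138051] 2.2228143427535993 [ 0.58817895 -0.02809022 -2.58636549] [-1.17890363e-03  5.68612887e-01 -6.64110281e-01  1.93308476e+00
  4.81936970e-01  8.01046168e-01 -2.46481439e+00]
adapter_plate [255.  228.8] 0.66 [0.4815 0.2472 0.0623]
6.5333 [0.4812 0.248  0.1015] ang 2.25 tilt 0.12 F [-0.4  0.4 -2.5] M [-0.02 -0.06  0.03]
base-frame tcp [0.0025 0.0094] under 0.0638
```

View pics/w3.png

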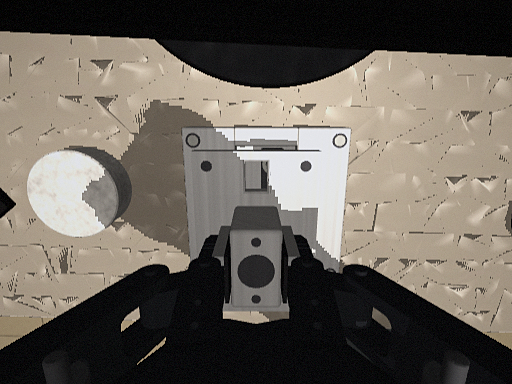

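move_arm(increments="-0.0014 0 0.008 0;-0.0014 0 0.016 0;-0.0014 0 0.023 0;-0.0014 0 0.028 0;-0.0014 0 0.031 0;-0.0014 0 0.033 0;-0.0014 0 0.034 0;-0.0014 0 0.034 0;-0.0014 0 0.034 0")

```text
time: 7.28
ee_pos: [0.4788, 0.2487, 0.0664]
ee_rot: [1.0, 0.02, 0.0, -0.0]
force: [0.0, 0.7, -2.1]
finger_gap: 0.269
grip_force: 59.6
```

```bash
python3 s.py
```

```text
7.2833 [0.4788 0.2487 0.0664] ang 2.35 tilt 0.02 F [ 0.   0.7 -2.1] M [-0.03  0.   -0.01]
base-frame tcp [0.0002 0.0102] under 0.0287
```

move_arm(increments="0 0 0.0005 0;0 0 0.0005 0;0 0 0.001 0;0 0 0.001 0;0 0 0.0015 0;0 0 0.0015 0;0 0 0.0015 0")

```text
time: 7.87
ee_pos: [0.4787, 0.2485, 0.0648]
ee_rot: [1.0, 0.02, 0.0, -0.0]
force: [0.2, -0.2, -2.2]
finger_gap: 0.275
grip_force: 59.6
```

move_arm(increments="0 0 0.0005 0;0 0 0.0005 0;0 0 0.001 0;0 0 0.001 0;0 0 0.001 0")

```text
time: 8.28
ee_pos: [0.4787, 0.2486, 0.0646]
ee_rot: [1.0, 0.02, 0.0, 0.0]
force: [-2.7, -1.4, 7.7]
finger_gap: 0.274
grip_force: 61.0
```

move_arm(increments="0 0.001 0 0;0 0.002 0 0;0 0.003 0 0;0 0.004 0 0;0 0.005 0 0;0 0.006 0 0;0 0.007 0 0;0 0.008 0 0;0 0.0085 0 0;0 0.009 0 0;0 0.009 0 0")

```text
time: 9.2
ee_pos: [0.4799, 0.2413, 0.0646]
ee_rot: [1.0, 0.021, 0.001, -0.001]
force: [-0.5, 4.5, 5.5]
finger_gap: 0.27
grip_force: 60.7
```

```bash
python3 s.py
```

```text
9.2 [0.4799 0.2413 0.0646] ang 2.38 tilt 0.21 F [-0.5  4.5  5.5] M [1.14 0.2  0.01]
base-frame tcp [0.001  0.0028] under 0.0269
```

move_arm(increments="0 0.0005 0 0;0 0.001 0 0;0 0.0015 0 0;0 0.002 0 0;0 0.0025 0 0;0 0.003 0 0;0 0.0035 0 0;0 0.004 0 0;0 0.004 0 0")

```text
time: 9.95
ee_pos: [0.4789, 0.2342, 0.0631]
ee_rot: [1.0, 0.02, -0.001, 0.001]
force: [0.1, 1.5, -2.5]
finger_gap: 0.276
grip_force: 59.8
```

```bash
python3 s.py
```

```text
9.95 [0.4789 0.2342 0.0631] ang 2.28 tilt 0.11 F [ 0.1  1.5 -2.5] M [ 0.26 -0.1  -0.06]
base-frame tcp [-0.0003 -0.0043] under 0.0254
```

move_arm(increments="0 0 0.0005 0;0 0 0.001 0;0 0 0.0015 0;0 0 0.002 0;0 0 0.0025 0;0 0 0.003 0;0 0 0.003 0")

```text
time: 10.53
ee_pos: [0.4791, 0.2354, 0.0606]
ee_rot: [1.0, 0.02, -0.0, 0.0]
force: [-0.2, 0.9, -3.0]
finger_gap: 0.27
grip_force: 59.7
```

```bash
python3 s.py
```

```text
10.5333 [0.4791 0.2354 0.0606] ang 2.34 tilt 0.02 F [-0.2  0.9 -3. ] M [-0.    0.03 -0.03]
base-frame tcp [-0.0001 -0.0031] under 0.0229
```

Going in freely; continue to the deck.

move_arm(increments="0 0 0.0005 0;0 0 0.001 0;0 0 0.0015 0;0 0 0.002 0;0 0 0.0025 0;0 0 0.003 0;0 0 0.0033 0;0 0 0.0033 0")

```text
time: 11.2
ee_pos: [0.4792, 0.2356, 0.0577]
ee_rot: [1.0, 0.02, 0.0, 0.0]
force: [-1.6, -0.7, 1.5]
finger_gap: 0.268
grip_force: 60.1
```

```bash
python3 s.py
```

```text
11.2 [0.4792 0.2356 0.0577] ang 2.34 tilt 0.01 F [-1.6 -0.7  1.5] M [-0.19  0.13 -0.03]
base-frame tcp [ 0.0001 -0.003 ] under 0.02
```

Underside at 20 mm with contact: flush. Release and retreat.

move_arm(increments="0 0 0 0;0 0 0 0;0 0 0 0;0 0 0 0;0 0 0 0", hand=0.2)

```text
time: 11.62
ee_pos: [0.4793, 0.2356, 0.0576]
ee_rot: [1.0, 0.02, 0.0, -0.0]
force: [0.5, 0.1, 0.3]
finger_gap: 0.597
grip_force: 0.0
```

move_arm(increments="0 0 -0.01 0;0 0 -0.03 0;0 0 -0.06 0;0 0 -0.09 0;0 0 -0.12 0;0 0 -0.15 0;0 0 -0.16 0;0 0 -0.16 0;0 0 -0.16 0")

```text
time: 12.37
ee_pos: [0.4794, 0.2353, 0.218]
ee_rot: [1.0, 0.02, 0.001, 0.0]
force: [0.3, -0.1, -1.0]
finger_gap: 0.601
grip_force: 0.0
```

```bash
python3 w.py w4 adapter_plate@.02 plate_grip@.065; python3 s.py
```

```text
12.3667 [0.47940075 0.23531809 0.21802574] 2.321297555960734 [ 0.33045465 -0.1489642  -0.97414382] [ 0.10616164  0.39200961 -0.75470544  1.86786579  0.3167727   1.00340622
 -2.31367022]
adapter_plate [255.1 173.5] 0.87 [0.4817 0.2349 0.02  ]
plate_grip [253.9 187.7] 0.74 [0.4764 0.2358 0.065 ]
12.5167 [0.4782 0.2348 0.216 ] ang 2.34 tilt 0.16 F [-0.  -0.2 -0.1] M [-0.01 -0.04  0.04]
base-frame tcp [-0.0009 -0.0036] under 0.1783
```

View pics/w4.png

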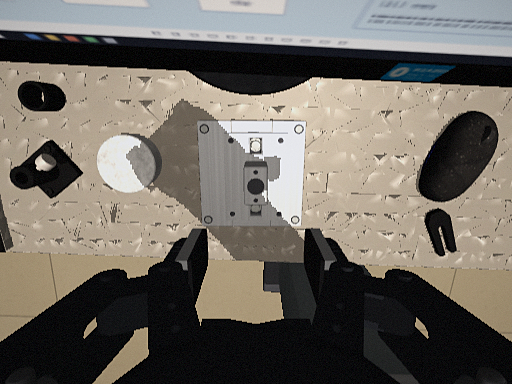

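The picture shows the plate flat on the base near (255,180). A stud shows in its upper hole at (256,146), its lower hole is at (256,211), and the bystanders have not been moved.

```bash
python3 -c "
from rig import workorder; print(workorder.sign_off())"
```

```text
the job is handed in; nothing more can be done
None
```

I felt the adapter plate drop over both studs at about y = -4 mm in the slot; by arm height it sits flush on the base deck (underside about 20 mm), and I let go, backed off and handed in the job at about 12.5 s (the sign-off returned no verdict).

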